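# Set a bench air valve: shut it, back it off two turns, keep hold of the crank

### The arm

A 6-joint arm with a two-finger parallel gripper is mounted at the origin on a cart in front of the work surface, level with it; the furniture and walls round the work are solid. World frame = base frame: x ahead of the robot, y to its left, z up, the work surface at z = 0. Lengths are in mm, angles in degrees, forces in N, time in s.
With the tool pointing down it reaches from about 375 to 900 mm from the base axis. Payload 3.1 kg.
Tool frame: the origin (TCP) lies midway between the tips of the shut fingers; the grasp point (between the pads) lies r.grip_depth behind it (r.grip_depth is the distance from the TCP to the grasp point, in mm); z points along the fingers, y is the line along which they close (so a half turn about z gives the same grasp; the last joint's range is limited). The gripper opens to 87 mm and grips with 3 to 60 N. Pads are 19 mm wide; open, the fingers measure 117 mm over their backs; the gripper's body (75 mm by 190 mm) begins 51 mm behind the grasp point.
Start: joints at [57.324, 30.224, 82.088, -0, 67.689, -10.227], TCP at [238.616, 577.632, 222.548] pointing down, gripper open.
Joint ranges: [-176.69, 176.69], [-43.24, 126.21], [12.49, 139.97], [-82, 262], [0, 151.66], [-163.58, 163.58]. Speed limits (degrees/s): [159.86, 159.86, 180, 180, 180, 180].

### API

Orientations are given as a 3x3 rotation matrix whose columns are the frame's x, y, z axes.
In Python, from rig import get_state, cams, job, r gives the robot as it stands. The module is installed in compiled form; this text tells all that it offers.
- The arm moves only by the tool arm_command, never from a script. Its argument "moves" is a list of rows, each an object with "dp": the shift along the world's x, y, z in mm, a list of three; "rotation": the turn, a rotation vector about the world's x, y, z in degrees, a list of three; "hand": the finger opening in mm, from 0 to 87. A call has exactly 8 rows; each row is the pose to reach, as a shift and turn from the pose commanded when the call began; what a row does not reach only later rows make up. A row lasts 1/10 s, in which the tool goes at most 50 mm and 8.59 degrees, less where a joint would pass 70% of its speed; a pose out of reach is approached as far as the arm can. A call with a gripper value outside its range is refused whole. The fingers move at their own pace and stop on an object; "squeeze" is the grip in N (left out, the last holds). Time passes only in rows, so rows that repeat a pose let the fingers close, or fill a call up. It gives the time, the measured TCP pose, the force, the opening and the grip force at its end, in the units of the state.
- get_state(): the state, without advancing time (a new reading comes with each control period).
- cams.get_image(name): name is "scene" or "top" or "wrist"; returns the picture (384x512x3 uint8, blue, green, red); there is no depth.
- cams.camera_info(name): a dict with "camera_matrix" (3x3 intrinsics, pixels), "world_from_camera" (4x4, takes a point from camera to world coordinates); the wrist camera has in their place "mount" (4x4, takes a point from camera to tool coordinates, whose origin is the TCP and whose axes are the flange's). Camera axes: x right, y down, z forward; pixel columns grow to the right and rows downward; lengths in mm; the calibration is good to about 2 mm. A picture is of the moment at which its call begins: read the wrist's pose just before it. camera_info takes no time and is no camera call.
- job.finish_job(): hands the job in; it is judged then, once.
The state is a dict: "t": time; "joint_pos": joint angles; "qd": joint speeds; "joint_efforts": joint torques, N m; "tcp_pos": TCP position; "tcp_rot": TCP orientation; "ft_force": force on the tool from outside, world axes, zero at the start; "moment": the same for the moment, N m; "opening": finger opening in mm; "grip_force": force on a finger pad.
Only numpy, scipy, OpenCV 4.12 (cv2) and the standard library are available. Lean on these libraries where they do the work, as an engineer would, in place of code of your own. Each camera call takes 0.05 s, during which the arm holds its last target. There are 200 camera calls.

### The job

Set the bench air valve: take the black crank grip on its handwheel and turn the wheel clockwise (seen from above) all the way to its closed stop, then back it off anticlockwise exactly two full turns. Finish there while still holding the crank grip between the fingers, keeping the wheel still; do not let go at the end. Leave the solder spool, the dropper bottle and the heat sink beside the valve undisturbed.

Things in the scene. Friction and masses are not known exactly. Their poses are not given: they have to be found in the camera images.
- handwheel (a joint): opening of the valve in rad: 0 is closed against the stop, growing as the wheel turns anticlockwise seen from above; one turn is 6.283; open stop at 20.5. It starts between 3.0 and 7.5. The wheel is stiff (0.15 N m of friction, some 3 N at the crank grip), stays where it is left and does not rise or sink as it turns. Both stops are hard.
- valve_axis (a point): centre of the dark steel handwheel, on its upright axis, 85 mm above the desk at mid-thickness of the rim (rim 112 mm over all, its top at 91 mm; top of hub nut 97 mm). Its x axis points along the longer hose tail: when closed, the crank grip stands on this +x side of the axis; at opening q it stands at angle q anticlockwise from there.
- crank_grip: black upright crank grip, a round cylinder 18 mm in diameter and 48 mm tall on the wheel's rim, its axis 50 mm from the wheel's axis. It spins freely about its own upright axis, so a hand that holds it need not turn as it goes round. Origin at the centre of its lower end, 95 mm above the desk; top at 143 mm
- grip_point (a point): point on the crank grip's own axis at which to hold it, 28 mm above its lower end (123 mm above the desk)
- solder_spool: bystander: spool of solder with blue ends, 66 mm in diameter, 46 mm tall, loose, origin at the centre of its underside
- dropper_bottle: bystander: white dropper bottle, 36 mm in diameter, 95 mm tall, loose, origin at the centre of its underside, z axis up
- heat_sink: bystander: small heat sink on a plate, 30 x 62 x 10 mm, loose, origin at the centre of its underside
- valve_base: the valve: brass body with two level hose tails (the one along +x longer, ending 79 mm from the centre) on a 120 x 80 x 8 mm aluminium foot plate fixed to the desk; origin at the centre of its underside, below the wheel's axis

How it is judged:
By the outcome, as a careful person would: the job done as asked, in the order asked, and still so for the second after the job is handed in, while the arm keeps its last pose, push and grip.
It also fails if it takes over 67 s, if anything falls off the work surface, if the arm or the gripper's body presses on something with over 40 N, if the wrist force passes 120 N, or if a joint passes its speed limit or range.

## Working session

There is one attempt and no reset: what is moved stays moved. The work goes in short steps, Python scripts to look and compute and a tool call to move; the robot and the scene stay as the last step left them, time stands still between calls to the robot, and variables do not carry over. Pictures are saved under pics/ and viewed, at most 10 in all, crops included, and the job is handed in when it is done.

Besides the shell and the picture viewer there is one more tool, called after "Emit:" as name(argument=value, ...) on one line, values as JSON. arm_command: Moves the arm, as the interface text tells. Its arguments: {"type":"object","properties":{"moves":{"type":"array","items":{"type":"object","properties":{"dp":{"type":"array","items":{"type":"number"}},"rotation":{"type":"array","items":{"type":"number"}},"hand":{"type":"number"}}}},"squeeze":{"type":"number"}},"required":["moves"]}

```bash
mkdir -p pics; python3 - <<'E'
from rig import get_state,cams,r
import cv2,numpy as np
s=get_state();print({k:np.round(v,2).tolist() for k,v in s.items()},r.grip_depth)
for n in("scene","top"):
    cv2.imwrite(f"pics/{n}0.png",cams.get_image(n))
    i=cams.camera_info(n);print(n,np.round(i["camera_matrix"],1).tolist(),np.round(i["world_from_camera"],3).tolist())
print(cams.camera_info("wrist"))
a=np.hstack([cv2.imread("pics/scene0.png"),cv2.imread("pics/top0.png")]);cv2.imwrite("pics/both.png",a)
E
```

```text
{'t': 0.0, 'joint_pos': [57.32, 30.28, 82.16, -0.0, 67.69, -10.23], 'qd': [0.02, 0.06, 0.04, -0.04, 0.16, 0.05], 'joint_efforts': [0.0, -44.0, -17.66, 0.06, 0.06, -0.0], 'tcp_pos': [238.24, 577.03, 221.57], 'tcp_rot': [[-0.92, 0.38, -0.0], [0.38, 0.92, -0.0], [0.0, -0.0, -1.0]], 'ft_force': [-0.49, -0.17, 0.32], 'moment': [0.04, -0.02, -0.02], 'grip_force': 0.0, 'opening': 87.18} 18.700000000000003
scene [[460.8, 0.0, 254.4], [0.0, 460.8, 194.2], [0.0, 0.0, 1.0]] [[0.628, -0.551, 0.549, -124.794], [-0.778, -0.457, 0.431, -447.808], [0.014, -0.698, -0.716, 930.755], [0.0, 0.0, 0.0, 1.0]]
top [[437.8, 0.0, 256.3], [0.0, 437.8, 186.8], [0.0, 0.0, 1.0]] [[-0.02, -0.999, 0.05, 460.866], [-1.0, 0.019, -0.013, 51.139], [0.012, -0.05, -0.999, 1225.015], [0.0, 0.0, 0.0, 1.0]]
{'camera_matrix': array([[306.31569554,   0.        , 257.98320441],
       [  0.        , 306.31569554, 189.87058003],
       [  0.        ,   0.        ,   1.        ]]), 'mount': array([[-1.21826949e-04, -9.67741009e-01, -2.51947067e-01,
         6.88803351e+01],
       [ 9.99999782e-01, -2.81212600e-04,  5.96609614e-04,
         2.49135839e-01],
       [-6.48214280e-04, -2.51946940e-01,  9.67740833e-01,
        -1.62170292e+02],
       [ 0.00000000e+00,  0.00000000e+00,  0.00000000e+00,
         1.00000000e+00]])}
```

View pics/top0.png

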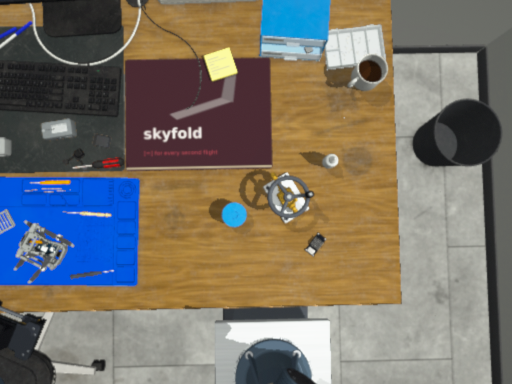

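View pics/scene0.png

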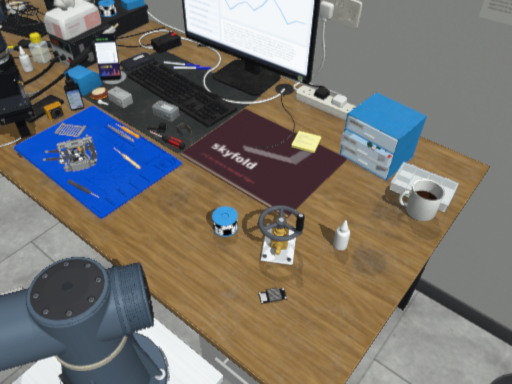

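The top view shows the wheel at about (289,196) with its grip at (309,194), the spool at (234,214), the bottle at (331,160) and the heat sink at (316,244). The scene view shows the grip at (299,220), to the right of the wheel. I'll enlarge both views around the valve.

```bash
cat > h.py <<'E'
import numpy as np,cv2
from rig import get_state,cams
def cast(n,px,z,T=None):
    i=cams.camera_info(n);K=i["camera_matrix"];T=i["world_from_camera"] if T is None else T
    d=T[:3,:3]@np.linalg.solve(K,[px[0],px[1],1.]);o=T[:3,3]
    return np.round(o+d*(z-o[2])/d[2],1)
def wristT(s):
    W=np.eye(4);W[:3,:3]=s["tcp_rot"];W[:3,3]=s["tcp_pos"];return W@cams.camera_info("wrist")["mount"]
E
python3 - <<'E'
from h import *
a=cv2.imread("pics/top0.png")[140:265,210:350];b=cv2.imread("pics/scene0.png")[190:310,200:360]
a=cv2.resize(a,None,fx=4,fy=4,interpolation=2);b=cv2.resize(b,(400,300),interpolation=2)
cv2.imwrite("pics/topcrop.png",a)
for n,p,z in[("axis",(289,196),91),("grip",(309,194),143),("spool",(234,214),46),("bottle",(331,160),95),("sink",(316,244),10)]:print(n,cast("top",p,z))
E
```

```text
axis [492.  -48.2  91. ]
grip [494.5 -93.3 143. ]
spool [447.7  96.9  46. ]
bottle [ 583.3 -159.2   95. ]
sink [ 360.  -126.8   10. ]
```

View pics/topcrop.png

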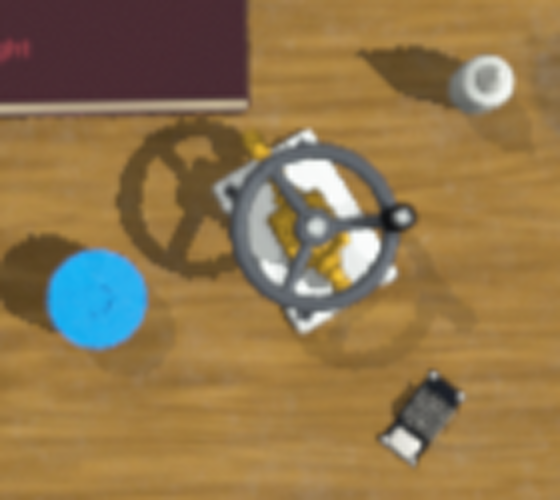

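The longer hose tail points up-left in the image, at roughly 31° in world. The grip is at roughly −85°, which gives q of about 244°. Next I'll move over the valve.

Emit:
arm_command(moves=[{"dp": [16, -39, 4], "hand": 60}, {"dp": [32, -78, 8], "hand": 60}, {"dp": [48, -117, 12], "hand": 60}, {"dp": [64, -156, 16], "hand": 60}, {"dp": [80, -195, 20], "hand": 60}, {"dp": [96, -234, 24], "hand": 60}, {"dp": [112, -273, 26], "hand": 60}, {"dp": [128, -312, 28], "hand": 60}])

```text
$.moves[0]: bad value
```

Emit:
arm_command(moves=[{"dp": [18, -45, 0], "hand": 60}, {"dp": [36, -90, 0], "hand": 60}, {"dp": [54, -135, 0], "hand": 60}, {"dp": [72, -180, 0], "hand": 60}, {"dp": [90, -225, 0], "hand": 60}, {"dp": [108, -270, 0], "hand": 60}, {"dp": [126, -315, 0], "hand": 60}, {"dp": [126, -315, 0], "hand": 60}])

```text
$.moves[0]: bad value
```

```bash
python3 - <<'E'
from h import *
s=get_state();im=cams.get_image("wrist");cv2.imwrite("pics/w1.png",im)
np.save("w1T.npy",wristT(s));print(s["t"],s["tcp_pos"],s["joint_pos"],s["qd"])
E
```

```text
0.1 [238.27331749 577.10940646 221.68544645] [ 5.73245182e+01  3.02723654e+01  8.21486258e+01  1.07305331e-03
  6.76863642e+01 -1.02277616e+01] [-0.10267224 -0.09204645 -0.10833658  0.04109845  0.01311236  0.05531816]
```

View pics/w1.png

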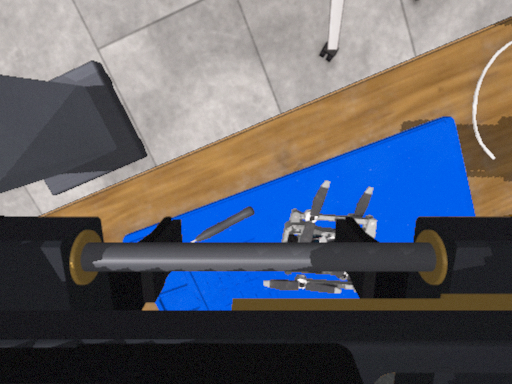

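Each row needs a rotation as well. The wrist view still shows the start area, with rows below about 215 hidden by the gripper, so I'll place the TCP slightly past the valve.

Emit:
arm_command(moves=[{"dp": [16, -39, 4], "rotation": [0, 0, 0], "hand": 60}, {"dp": [32, -78, 8], "rotation": [0, 0, 0], "hand": 60}, {"dp": [48, -117, 12], "rotation": [0, 0, 0], "hand": 60}, {"dp": [64, -156, 16], "rotation": [0, 0, 0], "hand": 60}, {"dp": [80, -195, 20], "rotation": [0, 0, 0], "hand": 60}, {"dp": [96, -234, 24], "rotation": [0, 0, 0], "hand": 60}, {"dp": [112, -273, 26], "rotation": [0, 0, 0], "hand": 60}, {"dp": [128, -312, 28], "rotation": [0, 0, 0], "hand": 60}])

```text
t: 0.95
tcp_pos: [366.9, 264.0, 250.7]
tcp_rot: [[-0.924, 0.382, 0.0], [0.382, 0.924, -0.0], [-0.0, 0.0, -1.0]]
ft_force: [1.3, 0.0, -0.3]
opening: 60.4
grip_force: 0.0
```

Emit:
arm_command(moves=[{"dp": [22, -45, 0], "rotation": [0, 0, 0], "hand": 60}, {"dp": [44, -90, 0], "rotation": [0, 0, 0], "hand": 60}, {"dp": [66, -135, 0], "rotation": [0, 0, 0], "hand": 60}, {"dp": [88, -180, 0], "rotation": [0, 0, 0], "hand": 60}, {"dp": [110, -225, 0], "rotation": [0, 0, 0], "hand": 60}, {"dp": [132, -270, 0], "rotation": [0, 0, 0], "hand": 60}, {"dp": [154, -310, 0], "rotation": [0, 0, 0], "hand": 60}, {"dp": [158, -328, 0], "rotation": [0, 0, 0], "hand": 60}])

```text
t: 1.75
tcp_pos: [527.4, -66.7, 250.5]
tcp_rot: [[-0.923, 0.385, 0.003], [0.385, 0.923, -0.002], [-0.004, -0.001, -1.0]]
ft_force: [-0.1, 0.6, 0.6]
opening: 60.0
grip_force: 0.0
```

```bash
python3 - <<'E'
from h import *
cams.get_image("top")
cams.get_image("top")
s=get_state();im=cams.get_image("wrist");cv2.imwrite("pics/w2.png",im)
np.save("w2T.npy",wristT(s));print(s["t"],s["tcp_pos"],s["joint_pos"],s["qd"],s["opening"])
E
```

```text
1.85 [525.60068086 -65.29746662 250.14046943] [-1.91621611e+01  2.09243701e+01  9.38651623e+01 -3.20034552e-02
  6.51821702e+01 -8.64663561e+01] [ 3.01615447 -1.48346737  3.11373548  1.78489886  1.2832848   1.39249334] 60.35062619935205
```

View pics/w2.png

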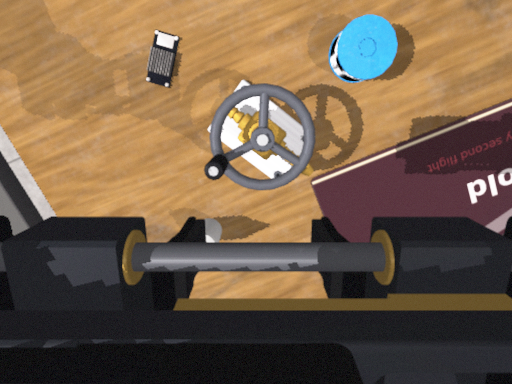

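The wrist view shows the wheel rim centred near (263,137), the hub nut at (263,140), the top of the black grip at (213,170) and the short hose tail at (235,115). I'll compute positions from these.

```bash
python3 - <<'E'
from h import *
im=cv2.imread("pics/w2.png");T=np.load("w2T.npy")
g=im.max(2)
# grip: very dark blob
m=((g<38)&(np.add.outer((np.arange(384)-168)**2,(np.arange(512)-214)**2)<400)).astype(np.uint8)
c=max(cv2.findContours(m,0,1)[0],key=cv2.contourArea);print("gripblob",cv2.minEnclosingCircle(c),cv2.boundingRect(c))
# rim: grey dark pixels
h=cv2.cvtColor(im,cv2.COLOR_BGR2HSV)
rr=np.sqrt(np.add.outer((np.arange(384)-137)**2,(np.arange(512)-263)**2))
m2=((h[...,1]<90)&(g<105)&(rr<58)&(rr>38)).astype(np.uint8)*255
c2=cv2.findContours(m2,0,1)[0];c2=max(c2,key=cv2.contourArea)
e=cv2.fitEllipse(cv2.convexHull(c2));print("rim",e)
print("axis rim",cast("wrist",e[0],88,T),"hub",cast("wrist",(263,140),97,T))
for p in[(213,170),cv2.minEnclosingCircle(c)[0]]:print("grip",cast("wrist",p,143,T))
print("top axis",cast("top",(289,196.75),97),"grip",cast("top",(310.75,194),143))
cr=cv2.resize(im[70:210,170:330],(800,700),interpolation=2)
cv2.imwrite("pics/w2c.png",cr[:600])
E
```

```text
gripblob ((218.9736785888672, 164.0263214111328), 9.470355987548828) (210, 155, 18, 19)
rim ((263.36773681640625, 136.4292755126953), (85.12865447998047, 115.94854736328125), 59.00852584838867)
axis rim [489.  -43.5  88. ] hub [491.5 -45.1  97. ]
grip [494.5 -95.5 143. ]
grip [491.6 -88.3 143. ]
top axis [489.9 -47.6  97. ] grip [494.5 -97.6 143. ]
```

View pics/w2c.png

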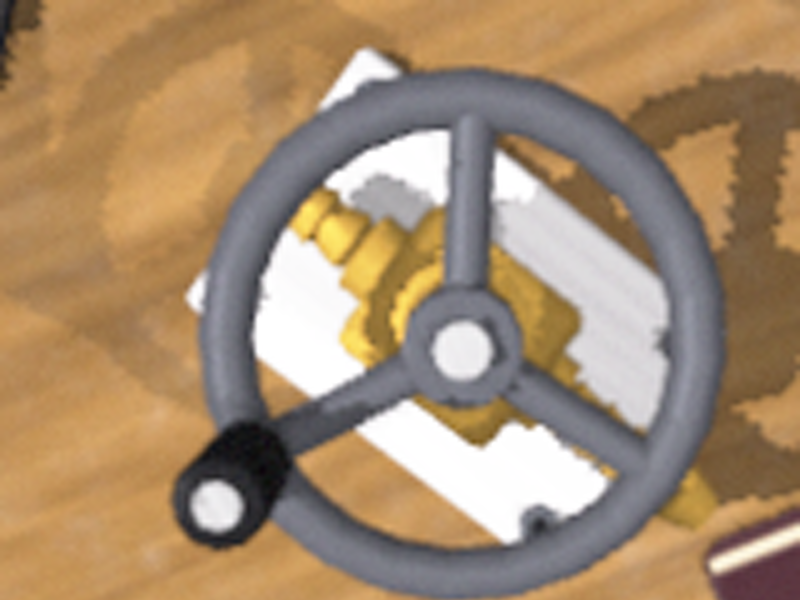

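Emit:
arm_command(moves=[{"dp": [-15, -17, 0], "rotation": [0, 0, 0], "hand": 60}, {"dp": [-30, -34, -10], "rotation": [0, 0, 0], "hand": 60}, {"dp": [-30, -34, -35], "rotation": [0, 0, 0], "hand": 60}, {"dp": [-30, -34, -65], "rotation": [0, 0, 0], "hand": 60}, {"dp": [-30, -34, -95], "rotation": [0, 0, 0], "hand": 60}, {"dp": [-30, -34, -120], "rotation": [0, 0, 0], "hand": 60}, {"dp": [-30, -34, -138], "rotation": [0, 0, 0], "hand": 60}, {"dp": [-30, -34, -145], "rotation": [0, 0, 0], "hand": 60}])

```text
t: 2.7
tcp_pos: [492.8, -94.1, 104.0]
tcp_rot: [[-0.925, 0.38, -0.004], [0.38, 0.925, 0.002], [0.005, 0.0, -1.0]]
ft_force: [-0.5, 0.4, 0.3]
opening: 60.3
grip_force: 0.0
```

```bash
python3 - <<'E'
from h import *
T=np.load("w2T.npy")
a,b=cast("wrist",(309,170),45,T),cast("wrist",(232,112.4),45,T)
d=a-b;print("tails",a,b,np.degrees(np.arctan2(d[1],d[0])))
a,b=cast("wrist",(170+104,70+109),8,T),cast("wrist",(170+38,70+298/5),8,T)
a=cast("wrist",(170+104,70+109),8,T);b=cast("wrist",(170+38,70+59.6),8,T);d=a-b;print("edge",np.degrees(np.arctan2(d[1],d[0])))
print(cast("wrist",(213.4,170.8),143,T),cast("wrist",(262.2,136.6),88,T),cast("wrist",(262.6,140),97,T))
s=get_state();print(s["t"],s["tcp_pos"],s["ft_force"])
E
```

```text
tails [551.4  -8.3  45. ] [453.  -67.3  45. ] 30.94662774947078
edge 30.131080291090566
[495.3 -95.4 143. ] [488.7 -44.7  88. ] [491.3 -45.4  97. ]
2.7 [492.750685   -94.14356538 104.01392626] [-0.45598441  0.37791579  0.26529357]
```

Emit:
arm_command(moves=[{"dp": [2, -2, 0], "rotation": [0, 0, 0], "hand": 60}, {"dp": [2, -2, 0], "rotation": [0, 0, 0], "hand": 30}, {"dp": [2, -2, 0], "rotation": [0, 0, 0], "hand": 20}, {"dp": [2, -2, 0], "rotation": [0, 0, 0], "hand": 10}, {"dp": [2, -2, 0], "rotation": [0, 0, 0], "hand": 10}, {"dp": [2, -2, 0], "rotation": [0, 0, 0], "hand": 10}, {"dp": [2, -2, 0], "rotation": [0, 0, 0], "hand": 10}, {"dp": [2, -2, 0], "rotation": [0, 0, 0], "hand": 10}], squeeze=35)

```text
t: 3.5
tcp_pos: [496.8, -97.5, 105.7]
tcp_rot: [[-0.924, 0.383, 0.001], [0.383, 0.924, 0.002], [0.0, 0.002, -1.0]]
ft_force: [1.4, 3.5, 2.3]
opening: 17.0
grip_force: 35.0
```

```bash
cat >> h.py <<'E'
A=np.array([490.3,-46.0])
def st():
    s=get_state();p=np.array(s["tcp_pos"]);f=np.array(s["ft_force"]);d=p[:2]-A;a=np.arctan2(d[1],d[0])
    u=np.array([np.cos(a),np.sin(a)]);t=np.array([-u[1],u[0]])
    print(f"t{s['t']:.2f} p{p.round(1)} ang{np.degrees(a):.1f} r{np.hypot(*d):.1f} Frad{f[:2]@u:.1f} Ftan{f[:2]@t:.1f} Fz{f[2]:.1f} F{f.round(1)} open{s['opening']:.1f} grip{s['grip_force']:.1f}")
    return p,a
E
python3 -c "
from h import *
st()
for k in range(1,9):
  a=np.radians(-85);b=a-np.radians(10)*k;print(np.round(50*np.array([np.cos(b)-np.cos(a),np.sin(b)-np.sin(a)]),1))"
```

```text
t3.50 p[496.8 -97.5 105.7] ang-82.8 r51.9 Frad-3.3 Ftan1.8 Fz2.3 F[1.4 3.5 2.3] open17.0 grip35.0
[-8.7  0. ]
[-17.3   1.5]
[-25.5   4.5]
[-33.    8.9]
[-39.7  14.5]
[-45.3  21.1]
[-49.7  28.7]
[-52.7  36.9]
```

Emit:
arm_command(moves=[{"dp": [-9, 0.5, 0], "rotation": [0, 0, 0], "hand": 10}, {"dp": [-17.5, 2, 0], "rotation": [0, 0, 0], "hand": 10}, {"dp": [-25.5, 5, 0], "rotation": [0, 0, 0], "hand": 10}, {"dp": [-33, 9.5, 0], "rotation": [0, 0, 0], "hand": 10}, {"dp": [-40, 15, 0], "rotation": [0, 0, 0], "hand": 10}, {"dp": [-45.5, 22, 0], "rotation": [0, 0, 0], "hand": 10}, {"dp": [-50, 29.5, 0], "rotation": [0, 0, 0], "hand": 10}, {"dp": [-53, 37.5, 0], "rotation": [0, 0, 0], "hand": 10}])

```text
t: 4.3
tcp_pos: [446.0, -61.9, 105.8]
tcp_rot: [[-0.924, 0.382, 0.005], [0.382, 0.924, -0.003], [-0.006, -0.0, -1.0]]
ft_force: [6.3, -1.6, -4.8]
opening: 17.0
grip_force: 34.9
```

```bash
cat >> h.py <<'E'
def plan(C,a0,a1,n=8,A=A,R=50):
    for b in np.radians(np.linspace(a0,a1,n+1)[1:]):print((np.round(2*(A+R*np.array([np.cos(b),np.sin(b)])-C))/2).tolist())
E
python3 -c "
from h import *
st()
plan(np.array([443.6,-60.9]),-164,-244)"
```

```text
t4.30 p[446.  -61.9 105.8] ang-160.2 r47.1 Frad-5.4 Ftan3.7 Fz-4.8 F[ 6.3 -1.6 -4.8] open17.0 grip34.9
[-3.0, 9.5]
[-3.0, 18.5]
[-2.0, 27.0]
[1.0, 35.0]
[5.0, 43.0]
[10.5, 49.5]
[17.5, 55.5]
[25.0, 60.0]
```

```bash
sed -i 's/^A=.*/A=np.array([493.3,-47.4])/' h.py; python3 -c "
from h import *
st()
plan(np.array([443.6,-60.9]),-164,-244)"
```

```text
t4.30 p[446.  -61.9 105.8] ang-162.9 r49.5 Frad-5.5 Ftan3.4 Fz-4.8 F[ 6.3 -1.6 -4.8] open17.0 grip34.9
[-0.0, 8.5]
[-0.0, 17.0]
[1.0, 25.5]
[4.0, 34.0]
[8.0, 41.5]
[13.5, 48.0]
[20.5, 54.0]
[28.0, 58.5]
```

Emit:
arm_command(moves=[{"dp": [0, 8.5, 0], "rotation": [0, 0, 0], "hand": 10}, {"dp": [0, 17, 0], "rotation": [0, 0, 0], "hand": 10}, {"dp": [1, 25.5, 0], "rotation": [0, 0, 0], "hand": 10}, {"dp": [4, 34, 0], "rotation": [0, 0, 0], "hand": 10}, {"dp": [8, 41.5, 0], "rotation": [0, 0, 0], "hand": 10}, {"dp": [13.5, 48, 0], "rotation": [0, 0, 0], "hand": 10}, {"dp": [20.5, 54, 0], "rotation": [0, 0, 0], "hand": 10}, {"dp": [28, 58.5, 0], "rotation": [0, 0, 0], "hand": 10}])

```text
t: 5.1
tcp_pos: [471.5, -2.6, 105.7]
tcp_rot: [[-0.925, 0.38, -0.001], [0.38, 0.925, -0.002], [0.0, -0.002, -1.0]]
ft_force: [-0.5, -8.8, 1.5]
opening: 17.2
grip_force: 35.0
```

```bash
python3 -c "
from h import *
st()
plan(np.array([471.6,-2.4]),-244,-308)"
```

```text
t5.10 p[471.5  -2.6 105.7] ang116.0 r49.9 Frad-7.7 Ftan4.3 Fz1.5 F[-0.5 -8.8  1.5] open17.2 grip35.0
[6.0, 2.5]
[13.0, 4.0]
[20.0, 5.0]
[27.0, 4.5]
[34.0, 3.5]
[40.5, 1.5]
[46.5, -1.5]
[52.5, -5.5]
```

Emit:
arm_command(moves=[{"dp": [6, 2, 0], "rotation": [0, 0, 0], "hand": 10}, {"dp": [13, 3, 0], "rotation": [0, 0, 0], "hand": 10}, {"dp": [20, 4, 0], "rotation": [0, 0, 0], "hand": 10}, {"dp": [27, 3.5, 0], "rotation": [0, 0, 0], "hand": 10}, {"dp": [34, 2.5, 0], "rotation": [0, 0, 0], "hand": 10}, {"dp": [40.5, 0.5, 0], "rotation": [0, 0, 0], "hand": 10}, {"dp": [46.5, -2.5, 0], "rotation": [0, 0, 0], "hand": 10}, {"dp": [52, -6.5, 0], "rotation": [0, 0, 0], "hand": 10}])

```text
t: 5.9
tcp_pos: [521.2, -5.7, 105.6]
tcp_rot: [[-0.924, 0.383, -0.005], [0.383, 0.924, 0.005], [0.007, 0.002, -1.0]]
ft_force: [0.1, 6.1, 6.3]
opening: 17.0
grip_force: 35.0
```

```bash
sed -i 's/^A=.*/A=np.array([493.0,-48.0])/' h.py; python3 -c "
from h import *
st()
plan(np.array([523.6,-8.9]),52,28)"
```

```text
t5.90 p[521.2  -5.7 105.6] ang56.3 r50.8 Frad5.1 Ftan3.3 Fz6.3 F[0.1 6.1 6.3] open17.0 grip35.0
[2.0, -1.5]
[4.0, -3.0]
[6.0, -5.0]
[7.5, -7.0]
[9.5, -9.0]
[11.0, -11.0]
[12.5, -13.5]
[13.5, -15.5]
```

Emit:
arm_command(moves=[{"dp": [2, -1, 0], "rotation": [0, 0, 0], "hand": 10}, {"dp": [4, -2.5, 0], "rotation": [0, 0, 0], "hand": 10}, {"dp": [6, -4.5, 0], "rotation": [0, 0, 0], "hand": 10}, {"dp": [8, -6.5, 0], "rotation": [0, 0, 0], "hand": 10}, {"dp": [9.5, -8.5, 0], "rotation": [0, 0, 0], "hand": 10}, {"dp": [11, -11, 0], "rotation": [0, 0, 0], "hand": 10}, {"dp": [11, -11, 0], "rotation": [0, 0, 0], "hand": 10}, {"dp": [11, -11, 0], "rotation": [0, 0, 0], "hand": 10}])

```text
t: 6.7
tcp_pos: [534.8, -18.9, 105.7]
tcp_rot: [[-0.924, 0.382, 0.001], [0.382, 0.924, 0.001], [-0.0, 0.001, -1.0]]
ft_force: [1.9, 5.0, 3.4]
opening: 17.1
grip_force: 35.0
```

```bash
python3 -c "
from h import *
st()
plan(np.array([534.6,-19.9]),34,18)"
```

```text
t6.70 p[534.8 -18.9 105.7] ang34.9 r51.0 Frad4.4 Ftan3.0 Fz3.4 F[1.9 5.  3.4] open17.1 grip35.0
[1.0, -1.5]
[1.5, -3.0]
[2.5, -4.5]
[3.5, -6.0]
[4.0, -8.0]
[5.0, -9.5]
[5.5, -11.0]
[6.0, -12.5]
```

Emit:
arm_command(moves=[{"dp": [1, -1, 0], "rotation": [0, 0, 0], "hand": 10}, {"dp": [1.5, -2, 0], "rotation": [0, 0, 0], "hand": 10}, {"dp": [2, -3, 0], "rotation": [0, 0, 0], "hand": 10}, {"dp": [2.5, -4, 0], "rotation": [0, 0, 0], "hand": 10}, {"dp": [3, -5, 0], "rotation": [0, 0, 0], "hand": 10}, {"dp": [3.5, -6, 0], "rotation": [0, 0, 0], "hand": 10}, {"dp": [3.5, -6, 0], "rotation": [0, 0, 0], "hand": 10}, {"dp": [3.5, -6, 0], "rotation": [0, 0, 0], "hand": 10}])

```text
t: 7.5
tcp_pos: [537.2, -22.8, 105.7]
tcp_rot: [[-0.923, 0.384, -0.002], [0.384, 0.923, 0.005], [0.003, 0.004, -1.0]]
ft_force: [1.5, 11.6, 6.8]
opening: 17.3
grip_force: 35.0
```

```bash
python3 -c "
from h import *
st()
plan(np.array([538.1,-25.9]),26,10)"
```

```text
t7.50 p[537.2 -22.8 105.7] ang29.7 r50.9 Frad7.0 Ftan9.4 Fz6.8 F[ 1.5 11.6  6.8] open17.3 grip35.0
[0.5, -2.0]
[1.5, -3.5]
[2.0, -5.0]
[2.5, -6.5]
[3.0, -8.5]
[3.5, -10.0]
[4.0, -11.5]
[4.0, -13.5]
```

Emit:
arm_command(moves=[{"dp": [1, -1, 0], "rotation": [0, 0, 0], "hand": 10}, {"dp": [1.5, -2, 0], "rotation": [0, 0, 0], "hand": 10}, {"dp": [2, -3, 0], "rotation": [0, 0, 0], "hand": 10}, {"dp": [2, -3, 0], "rotation": [0, 0, 0], "hand": 10}, {"dp": [2, -3, 0], "rotation": [0, 0, 0], "hand": 10}, {"dp": [2, -3, 0], "rotation": [0, 0, 0], "hand": 10}, {"dp": [2, -3, 0], "rotation": [0, 0, 0], "hand": 10}, {"dp": [2, -3, 0], "rotation": [0, 0, 0], "hand": 10}])

```text
t: 8.3
tcp_pos: [537.3, -23.0, 105.6]
tcp_rot: [[-0.923, 0.385, -0.005], [0.385, 0.923, 0.01], [0.009, 0.007, -1.0]]
ft_force: [-0.0, 19.8, 10.0]
opening: 17.1
grip_force: 35.0
```

```bash
python3 -c "
from h import *
st()"
```

```text
t8.30 p[537.3 -23.  105.6] ang29.4 r50.8 Frad9.7 Ftan17.3 Fz10.0 F[-0.  19.8 10. ] open17.1 grip35.0
```

The wheel is against the closed stop: TCP (537.2, −22.9), tangential force up to 17 N and no further motion. Now I'll back it off two turns.

```bash
sed -i 's/^A=.*/A=np.array([494.0,-48.2])/' h.py; python3 -c "
from h import *
plan(np.array([540.1,-28.9]),30.5,120.5)
print();C=A+50*np.array([np.cos(np.radians(120.5)),np.sin(np.radians(120.5))]);print(C);plan(C,120.5,240.5)"
```

```text
[-9.0, 14.0]
[-16.0, 20.5]
[-24.5, 25.5]
[-33.5, 29.0]
[-43.5, 30.5]
[-53.0, 30.0]
[-62.5, 28.0]
[-71.5, 24.0]

[468.62308185  -5.11854198]
[-10.5, -8.0]
[-18.0, -18.5]
[-23.0, -30.5]
[-24.5, -43.5]
[-23.0, -56.5]
[-17.5, -68.5]
[-9.5, -78.5]
[1.0, -86.5]
```

Emit:
arm_command(moves=[{"dp": [-9, 14, 0], "rotation": [0, 0, 0], "hand": 10}, {"dp": [-16, 20.5, 0], "rotation": [0, 0, 0], "hand": 10}, {"dp": [-24.5, 25.5, 0], "rotation": [0, 0, 0], "hand": 10}, {"dp": [-33.5, 29, 0], "rotation": [0, 0, 0], "hand": 10}, {"dp": [-43.5, 30.5, 0], "rotation": [0, 0, 0], "hand": 10}, {"dp": [-53, 30, 0], "rotation": [0, 0, 0], "hand": 10}, {"dp": [-62.5, 28, 0], "rotation": [0, 0, 0], "hand": 10}, {"dp": [-71.5, 24, 0], "rotation": [0, 0, 0], "hand": 10}])

```text
t: 9.1
tcp_pos: [468.1, -4.6, 105.7]
tcp_rot: [[-0.924, 0.382, 0.001], [0.382, 0.924, 0.0], [-0.0, 0.0, -1.0]]
ft_force: [2.8, 1.5, 3.2]
opening: 17.2
grip_force: 35.0
```

```bash
python3 -c "
from h import *
st();C=np.array([468.6,-4.9])
plan(C,120.5,240.5)"
```

```text
t9.10 p[468.1  -4.6 105.7] ang120.7 r50.7 Frad-0.1 Ftan-3.2 Fz3.2 F[2.8 1.5 3.2] open17.2 grip35.0
[-10.5, -8.5]
[-18.0, -18.5]
[-23.0, -31.0]
[-24.5, -43.5]
[-23.0, -56.5]
[-17.5, -68.5]
[-9.5, -79.0]
[1.0, -87.0]
```

Radial force is near zero and the tangential force is just friction, so I'll continue.

Emit:
arm_command(moves=[{"dp": [-10.5, -8.5, 0], "rotation": [0, 0, 0], "hand": 10}, {"dp": [-18, -18.5, 0], "rotation": [0, 0, 0], "hand": 10}, {"dp": [-23, -31, 0], "rotation": [0, 0, 0], "hand": 10}, {"dp": [-24.5, -43.5, 0], "rotation": [0, 0, 0], "hand": 10}, {"dp": [-23, -56.5, 0], "rotation": [0, 0, 0], "hand": 10}, {"dp": [-17.5, -68.5, 0], "rotation": [0, 0, 0], "hand": 10}, {"dp": [-9.5, -79, 0], "rotation": [0, 0, 0], "hand": 10}, {"dp": [1, -87, 0], "rotation": [0, 0, 0], "hand": 10}])

```text
t: 9.9
tcp_pos: [468.3, -90.9, 105.6]
tcp_rot: [[-0.923, 0.385, -0.003], [0.385, 0.923, 0.005], [0.004, 0.003, -1.0]]
ft_force: [3.3, 12.6, 9.0]
opening: 17.2
grip_force: 35.0
```

```bash
python3 -c "
from h import *
st();C=np.array([469.6,-91.9])
plan(C,240.5,360.5)"
```

```text
t9.90 p[468.3 -90.9 105.6] ang-121.0 r49.8 Frad-12.5 Ftan-3.7 Fz9.0 F[ 3.3 12.6  9. ] open17.2 grip35.0
[12.0, -4.5]
[25.0, -6.5]
[38.0, -4.5]
[50.0, 0.5]
[60.0, 8.5]
[68.0, 19.0]
[73.0, 31.0]
[74.5, 44.0]
```

Emit:
arm_command(moves=[{"dp": [12, -3.5, 0], "rotation": [0, 0, 0], "hand": 10}, {"dp": [25, -5.5, 0], "rotation": [0, 0, 0], "hand": 10}, {"dp": [38, -3.5, 0], "rotation": [0, 0, 0], "hand": 10}, {"dp": [50, 1.5, 0], "rotation": [0, 0, 0], "hand": 10}, {"dp": [60, 9.5, 0], "rotation": [0, 0, 0], "hand": 10}, {"dp": [68, 20, 0], "rotation": [0, 0, 0], "hand": 10}, {"dp": [73, 32, 0], "rotation": [0, 0, 0], "hand": 10}, {"dp": [74.5, 45, 0], "rotation": [0, 0, 0], "hand": 10}])

```text
t: 10.7
tcp_pos: [543.9, -49.5, 105.7]
tcp_rot: [[-0.924, 0.381, -0.001], [0.381, 0.924, -0.003], [-0.0, -0.004, -1.0]]
ft_force: [-0.4, -4.2, 5.1]
opening: 17.1
grip_force: 35.0
```

```bash
sed -i 's/^A=.*/A=np.array([494.0,-47.4])/' h.py;python3 -c "
from h import *
st();C=np.array([544.1,-46.9])
plan(C,0.5,120.5)"
```

```text
t10.70 p[543.9 -49.5 105.7] ang-2.4 r49.9 Frad-0.2 Ftan-4.2 Fz5.1 F[-0.4 -4.2  5.1] open17.1 grip35.0
[-2.0, 13.0]
[-7.0, 25.0]
[-15.0, 35.0]
[-25.5, 43.0]
[-37.5, 48.0]
[-50.5, 49.5]
[-63.5, 47.5]
[-75.5, 42.5]
```

Emit:
arm_command(moves=[{"dp": [-2, 13, 0], "rotation": [0, 0, 0], "hand": 10}, {"dp": [-7, 25, 0], "rotation": [0, 0, 0], "hand": 10}, {"dp": [-15, 35, 0], "rotation": [0, 0, 0], "hand": 10}, {"dp": [-25.5, 42.5, 0], "rotation": [0, 0, 0], "hand": 10}, {"dp": [-37.5, 47.5, 0], "rotation": [0, 0, 0], "hand": 10}, {"dp": [-50.5, 49, 0], "rotation": [0, 0, 0], "hand": 10}, {"dp": [-63.5, 47, 0], "rotation": [0, 0, 0], "hand": 10}, {"dp": [-75.5, 42.5, 0], "rotation": [0, 0, 0], "hand": 10}])

```text
t: 11.5
tcp_pos: [468.5, -4.2, 105.7]
tcp_rot: [[-0.924, 0.381, 0.003], [0.381, 0.924, -0.001], [-0.003, 0.001, -1.0]]
ft_force: [6.5, -4.4, -0.8]
opening: 17.3
grip_force: 35.0
```

```bash
python3 -c "
from h import *
st();C=np.array([468.6,-4.4])
plan(C,120.5,240.5)"
```

```text
t11.50 p[468.5  -4.2 105.7] ang120.5 r50.2 Frad-7.1 Ftan-3.3 Fz-0.8 F[ 6.5 -4.4 -0.8] open17.3 grip35.0
[-10.5, -8.0]
[-18.0, -18.5]
[-23.0, -30.5]
[-24.5, -43.5]
[-23.0, -56.5]
[-17.5, -68.5]
[-9.5, -78.5]
[1.0, -86.5]
```

Emit:
arm_command(moves=[{"dp": [-10, -8.5, 0], "rotation": [0, 0, 0], "hand": 10}, {"dp": [-17.5, -18.5, 0], "rotation": [0, 0, 0], "hand": 10}, {"dp": [-22, -30.5, 0], "rotation": [0, 0, 0], "hand": 10}, {"dp": [-24, -43.5, 0], "rotation": [0, 0, 0], "hand": 10}, {"dp": [-22.5, -56.5, 0], "rotation": [0, 0, 0], "hand": 10}, {"dp": [-17, -68, 0], "rotation": [0, 0, 0], "hand": 10}, {"dp": [-9, -78, 0], "rotation": [0, 0, 0], "hand": 10}, {"dp": [1.5, -86, 0], "rotation": [0, 0, 0], "hand": 10}])

```text
t: 12.3
tcp_pos: [464.6, -88.1, 105.5]
tcp_rot: [[-0.924, 0.382, -0.011], [0.382, 0.924, 0.005], [0.012, 0.0, -1.0]]
ft_force: [-4.6, 1.1, 12.7]
opening: 17.1
grip_force: 35.0
```

```bash
python3 -c "
from h import *
st();C=np.array([470.1,-90.4])
plan(C,240.5,360.5)"
```

```text
t12.30 p[464.6 -88.1 105.5] ang-125.8 r50.1 Frad1.8 Ftan-4.4 Fz12.7 F[-4.6  1.1 12.7] open17.1 grip35.0
[11.5, -5.5]
[24.5, -7.0]
[37.5, -5.0]
[49.5, -0.0]
[59.5, 8.0]
[67.5, 18.5]
[72.5, 30.5]
[74.0, 43.5]
```

Emit:
arm_command(moves=[{"dp": [11, -5, 0], "rotation": [0, 0, 0], "hand": 10}, {"dp": [24, -6.5, 0], "rotation": [0, 0, 0], "hand": 10}, {"dp": [37, -4.5, 0], "rotation": [0, 0, 0], "hand": 10}, {"dp": [49, 0, 0], "rotation": [0, 0, 0], "hand": 10}, {"dp": [59.5, 8, 0], "rotation": [0, 0, 0], "hand": 10}, {"dp": [67.5, 18.5, 0], "rotation": [0, 0, 0], "hand": 10}, {"dp": [72.5, 30.5, 0], "rotation": [0, 0, 0], "hand": 10}, {"dp": [74, 43.5, 0], "rotation": [0, 0, 0], "hand": 10}])

```text
t: 13.1
tcp_pos: [543.9, -47.4, 105.7]
tcp_rot: [[-0.924, 0.382, 0.0], [0.382, 0.924, -0.001], [-0.001, -0.001, -1.0]]
ft_force: [1.2, -4.3, 5.4]
opening: 17.5
grip_force: 35.0
```

```bash
python3 -c "
from h import *
st();C=np.array([544.1,-46.9])
plan(C,0.5,30.5)"
```

```text
t13.10 p[543.9 -47.4 105.7] ang0.0 r49.9 Frad1.2 Ftan-4.3 Fz5.4 F[ 1.2 -4.3  5.4] open17.5 grip35.0
[-0.0, 3.0]
[-0.5, 6.5]
[-1.0, 9.5]
[-2.0, 13.0]
[-3.0, 16.0]
[-4.0, 19.0]
[-5.5, 22.0]
[-7.0, 25.0]
```

Emit:
arm_command(moves=[{"dp": [0, 3, 0], "rotation": [0, 0, 0], "hand": 10}, {"dp": [-0.5, 6.5, 0], "rotation": [0, 0, 0], "hand": 10}, {"dp": [-1, 9.5, 0], "rotation": [0, 0, 0], "hand": 10}, {"dp": [-2, 13, 0], "rotation": [0, 0, 0], "hand": 10}, {"dp": [-3, 16, 0], "rotation": [0, 0, 0], "hand": 10}, {"dp": [-4, 19, 0], "rotation": [0, 0, 0], "hand": 10}, {"dp": [-5.5, 22, 0], "rotation": [0, 0, 0], "hand": 10}, {"dp": [-5.5, 22, 0], "rotation": [0, 0, 0], "hand": 10}])

```text
t: 13.9
tcp_pos: [538.1, -24.2, 105.6]
tcp_rot: [[-0.924, 0.382, -0.001], [0.382, 0.924, 0.001], [0.001, 0.001, -1.0]]
ft_force: [2.6, -0.5, 5.3]
opening: 17.1
grip_force: 35.0
```

```bash
python3 - <<'E'
from h import *
from scipy.optimize import least_squares
p,_=st()
P=np.array([(468.1,-4.6),(468.3,-90.9),(543.9,-49.5),(468.5,-4.2),(464.6,-88.1),(543.9,-47.4),p[:2]])
f=least_squares(lambda c:np.hypot(*(P-c).T)-50,[494,-47.5]);print(f.x,f.fun.round(2))
f2=least_squares(lambda c:np.hypot(*(P-c[:2]).T)-c[2],[494,-47.5,50]);print(f2.x,f2.fun.round(2))
for c in(f.x,f2.x[:2]):
  for q in(p[:2],(537.25,-22.9)):d=np.array(q)-c;print(np.degrees(np.arctan2(d[1],d[0])))
s=get_state();im=cams.get_image("wrist");cv2.imwrite("pics/w3.png",im);np.save("w3T.npy",wristT(s))
cv2.imwrite("pics/w3c.png",cv2.resize(im[60:240,150:370],None,fx=3.3,fy=3.3,interpolation=2))
E
```

```text
t13.90 p[538.1 -24.2 105.6] ang27.7 r49.8 Frad2.0 Ftan-1.7 Fz5.3 F[ 2.6 -0.5  5.3] open17.1 grip35.0
[493.80943057 -47.54934166] [ 0.06  0.3   0.13  0.2  -0.02  0.09  0.05]
[493.78767043 -47.56460593  50.1176661 ] [-0.06  0.16  0.03  0.08 -0.17 -0.01 -0.04]
27.79956121638569
29.571736386759074
27.803398628817554
29.574645152976863
```

View pics/w3c.png

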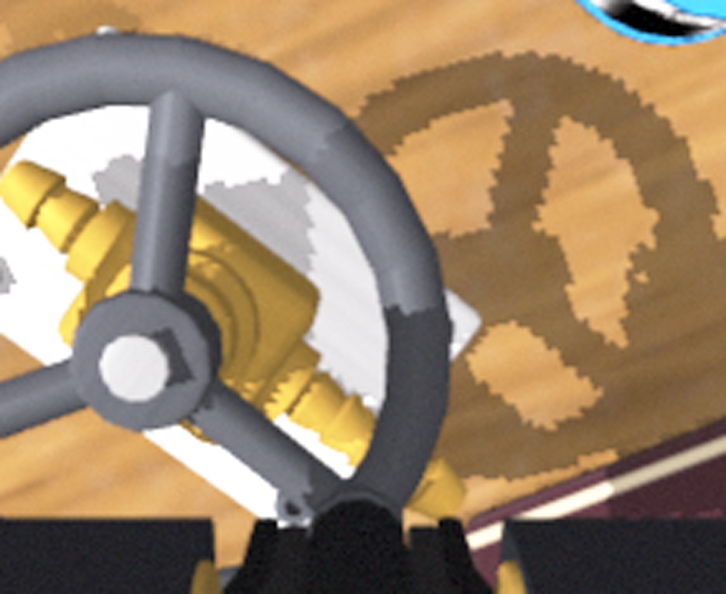

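The wrist view shows the wheel with its free spokes and hub at about (194,169), and the long tail just past the gripped spoke at about (285,210), so the wheel is just short of aligned. All TCP readings fit one circle to within 0.3 mm. The stop was at about 29.7° and the wheel is now at 27.8°, so I'll close the last 2°.

Emit:
arm_command(moves=[{"dp": [-0.5, 0.5, 0], "rotation": [0, 0, 0], "hand": 10}, {"dp": [-0.5, 1, 0], "rotation": [0, 0, 0], "hand": 10}, {"dp": [-1, 1.5, 0], "rotation": [0, 0, 0], "hand": 10}, {"dp": [-1, 1.5, 0], "rotation": [0, 0, 0], "hand": 10}, {"dp": [-1, 1.5, 0], "rotation": [0, 0, 0], "hand": 10}, {"dp": [-1, 1.5, 0], "rotation": [0, 0, 0], "hand": 10}, {"dp": [-1, 1.5, 0], "rotation": [0, 0, 0], "hand": 10}, {"dp": [-1, 1.5, 0], "rotation": [0, 0, 0], "hand": 10}])

```text
t: 14.75
tcp_pos: [537.5, -23.1, 105.7]
tcp_rot: [[-0.924, 0.382, 0.0], [0.382, 0.924, 0.001], [0.0, 0.001, -1.0]]
ft_force: [4.4, -1.3, 5.2]
opening: 17.3
grip_force: 35.0
```

```bash
sed -i 's/^A=.*/A=np.array([493.8,-47.55])/' h.py; python3 - <<'E'
from h import *
st()
T=np.load("w3T.npy");px=lambda x,y,z:cast("wrist",(150+x/3.3,60+y/3.3),z,T)
for n,a,b,z in[("spoke",(158,285),(175,105),87),("tails",(15,185),(450,495),45)]:
    d=px(*b,z)-px(*a,z);print(n,np.degrees(np.arctan2(d[1],d[0])))
T=np.load("w2T.npy");px=lambda x,y,z:cast("wrist",(170+x/5,70+y/5),z,T)
d=px(471,125,87)-px(467,285,87);print("spoke0",np.degrees(np.arctan2(d[1],d[0])))
E
```

```text
t14.75 p[537.5 -23.1 105.7] ang29.2 r50.1 Frad3.2 Ftan-3.2 Fz5.2 F[ 4.4 -1.3  5.2] open17.3 grip35.0
spoke 149.29032508181774
tails 31.113832444857916
spoke0 156.09233950582754
```

Emit:
arm_command(moves=[{"dp": [-0.3, 0.5, 0], "rotation": [0, 0, 0], "hand": 10}, {"dp": [-0.3, 0.5, 0], "rotation": [0, 0, 0], "hand": 10}, {"dp": [-0.3, 0.5, 0], "rotation": [0, 0, 0], "hand": 10}, {"dp": [-0.3, 0.5, 0], "rotation": [0, 0, 0], "hand": 10}, {"dp": [-0.3, 0.5, 0], "rotation": [0, 0, 0], "hand": 10}, {"dp": [-0.3, 0.5, 0], "rotation": [0, 0, 0], "hand": 10}, {"dp": [-0.3, 0.5, 0], "rotation": [0, 0, 0], "hand": 10}, {"dp": [-0.3, 0.5, 0], "rotation": [0, 0, 0], "hand": 10}])

```text
t: 15.55
tcp_pos: [537.2, -22.6, 105.7]
tcp_rot: [[-0.924, 0.382, 0.0], [0.382, 0.924, 0.001], [0.0, 0.001, -1.0]]
ft_force: [2.2, -1.2, 5.1]
opening: 17.0
grip_force: 35.0
```

```bash
python3 - <<'E'
from h import *
st();im=cams.get_image("scene");cv2.imwrite("pics/s_end.png",im);st()
E
```

```text
t15.55 p[537.2 -22.6 105.7] ang29.8 r50.1 Frad1.3 Ftan-2.2 Fz5.1 F[ 2.2 -1.2  5.1] open17.0 grip35.0
t15.60 p[537.2 -22.6 105.7] ang29.9 r50.1 Frad1.8 Ftan-2.6 Fz6.2 F[ 2.9 -1.4  6.2] open17.3 grip35.0
```

View pics/s_end.png

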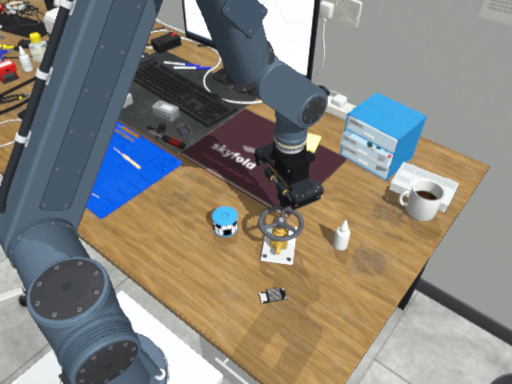

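The gripper still holds the grip above the far rim at about (285,200). The spool (225,221), bottle (342,236) and heat sink (272,295) have not moved. The wheel is at 29.85°, two full turns from the stop at about 29.7–30°, so I'm handing in.

```bash
python3 -c "
from rig import job
print(job.finish_job())"
```

```text
the job is handed in; nothing more can be done
None
```

I turned the valve to its closed stop, backed it off two full turns to within about half a degree by arm position, and handed in with the gripper still holding the crank grip; the spool, bottle and heat sink did not move.

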